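# Shut and bolt a split blow mould

### The job

Push the open left half of the blow mould fully shut. Then hold the red spring catch fully down with one fingertip and keep it down while the other finger pushes the brass bolt knob all the way towards the front, through the eye of the left half; finally let the catch spring back up and take the hand away. Use fingertips or the outsides of the fingers only: do not grip the wooden handle or the knob, and leave the tools, glass and wax lying about where they are.

Things in the scene. Friction and masses are not known exactly. Their poses are not given: they have to be found in the camera images.
- mould: dark cast split mould on a bed plate fixed to the bench, 262 x 206 mm; flat deck (x -122 to +104, y -92 to +92 mm) 120 mm above the bench. Origin at bench level under the split line; x runs along the split from the front (robot side, -x) to the hinge at the back, y left, z up. Right half (y < 0) fixed, left half (y > 0) swings. Mouth 72 mm across at x = +52 mm. Bolt and catch are on the right deck
- hinge_pin (a point): top of the vertical hinge pin of the left half, at x = +113, y = 0 mm in the mould's frame, 134 mm above the bench
- left_half (a joint): opening angle of the left half, rad: 0 = shut against its stop, grows as its front swings away to the left (+y) about the hinge pin, up to 0.8. Starts 0.25 to 0.6 open. It weighs about 2.5 kg; the stiff hinge holds it where it is left and 1.5 to 3 N at the handle moves it
- handle_top (a point): centre of the top of the upright wooden handle post on the left half: 22 mm in diameter, from the deck to 55 mm above it (top 175 mm above the bench). When shut it is at x = -95, y = +70 mm in the mould's frame; it is 220 mm from the hinge pin. Pushed from its outer side. The point turns with the half
- bolt (a joint): travel of the bolt, m: 0 = drawn, 0.040 = home on its stop, nose through the eye of the left half. Slides along the mould's -x with 2 to 4 N of friction; starts at 0 to 2 mm, stays where left. With the catch up, a tooth stops it after about 3 mm; the catch pressed 4.5 mm or more frees it. When the catch springs up behind the home bolt, it is locked
- knob_top (a point): centre of the top of the brass bolt knob, an upright cylinder 18 mm in diameter from 25 to 57 mm above the deck (top 177 mm above the bench). At bolt = 0 it is at x = -16, y = -28 mm in the mould's frame, at bolt = 0.040 at x = -56. Behind it (+x) is free space for a finger above the bolt rod (its top 21 mm above the deck); the two rod staples in front are 25 mm high
- catch (a joint): depth to which the catch is pressed, m: 0 = up, 0.009 = fully down on its stop. It moves straight down; its spring takes 3 N to start and 8 N fully down
- catch_top (a point): centre of the top of the red catch plate, 76 mm long (mould's x, -53 to +23 mm) and 26 mm wide (y -86 to -60 mm); 38 mm above the deck when up (158 mm above the bench), 29 mm fully down. It lies parallel to the bolt, its middle 45 mm right of the bolt line; smooth, so a fingertip may slide along it while pressing
- jacks: glass-blower's jacks: steel spring tool with two blades, 250 x 40 x 10 mm, lying flat beside the mould; origin at mid-length on the bench, x along it towards the blade tips
- shears: steel diamond shears with two wire loop handles, 210 x 60 x 11 mm, lying flat; origin near the pivot on the bench, x towards the blade tips
- tweezers: bright metal tweezers, 200 x 32 x 8 mm, lying flat at the front left of the mould; origin at mid-length, x along them
- wood_block: wooden shaping block: turned cup 84 mm across and 50 mm high with a 130 mm handle along its x; origin under the cup
- wax: amber beeswax cake, 42 mm across and 20 mm high, standing loose on the mould's right deck, behind the catch; origin at the centre of its underside
- ornament: ribbed clear glass ornament, 97 mm across and 118 mm high, standing on the bench, fragile; origin at the centre of its foot
- spirit: amber glass bottle with black cap, 60 mm across and 150 mm high, standing; origin at the centre of its underside
- paddle: cork-faced wooden paddle, 250 x 85 x 12 mm, lying flat; origin on its underside, x from handle to face

How it is judged:
By the outcome, as a careful person would: the job done as asked, in the order asked, and still so for the second after the job is handed in, with the robot touching nothing.
It also fails if it takes over 64 s, if anything falls off the work surface, if the arm or the gripper's body presses on something with over 40 N, if the wrist force passes 120 N, or if a joint passes its speed limit or range.

### The arm

A 6-joint arm with a two-finger parallel gripper is mounted at the origin on the work surface. World frame = base frame: x ahead of the robot, y to its left, z up, the work surface at z = 0. Lengths are in m, angles in rad, forces in N, time in s.
With the tool pointing down it reaches from about 0.375 to 0.9 m from the base axis. Payload 3.1 kg.
Tool frame: the origin (TCP) lies midway between the tips of the shut fingers; the grasp point (between the pads) lies 19 mm behind it; z points along the fingers, y is the line along which they close (so a half turn about z gives the same grasp; the last joint's range is limited). The gripper opens to 85 mm and grips with 20 to 120 N. Pads are 22 mm wide; open, the fingers measure 114 mm over their backs; the gripper's body (76 mm by 85 mm) begins 54 mm behind the grasp point. The pads swing forward as they close: fully open they stand 13 mm farther back than shut.
Start: joints at [1.105, 0.527, 1.433, -0, 1.181, -0.178], TCP at [0.177, 0.599, 0.231] pointing down, gripper open.
Joint ranges: [-3.08, 3.08], [-0.75, 2.2], [0.22, 2.44], [-1.43, 4.57], [0, 2.65], [-2.85, 2.85]. Speed limits (rad/s): [2.79, 2.79, 3.14, 3.14, 3.14, 3.14].

### API

Orientations are given as a unit quaternion [x, y, z, w].
In Python, from station import manip gives the robot as it stands.
- The arm moves only by the tool step_arm, never from a script. Its argument "targets" is text: rows parted by semicolons, each of 4 numbers parted by spaces: the shift along the tool's x, y, z in mm, then the turn about the tool's z in degrees. A call has 1 to 12 rows; each row is the pose to reach, as a shift and turn from the pose commanded when the call began, along the tool's axes at that moment; what a row does not reach only later rows make up. A row lasts 1/10 s, in which the tool goes at most 50 mm and 8.59 degrees, less where a joint would pass 70% of its speed; a pose out of reach is approached as far as the arm can. A call with a gripper value outside its range is refused whole. "gripper" is the closure, from 0 (fully open) to 1 (shut), set as the call begins (left out, the last holds). The fingers move at their own pace and stop on an object; "squeeze" is the grip in N (left out, the last holds). Time passes only in rows, so rows that repeat a pose let the fingers close. It gives the time, the measured TCP pose, the force, the opening and the grip force at its end, in the units of the state.
- manip.sense(): the state, without advancing time (a new reading comes with each control period).
- manip.snapshot(name): name is "scene" or "top" or "wrist"; returns the picture (384x512x3 uint8, red, green, blue); there is no depth.
- manip.get_calibration(name): a dict with "fov_y" (degrees; the focal length in pixels is half the picture's height over the tangent of half this angle, whatever the lens; pixels are square), "cx", "cy" (the principal point, pixels), "extrinsics" (4x4, takes a point from camera to world coordinates); the wrist camera has in their place "tool_from_camera" (4x4, takes a point from camera to tool coordinates, whose origin is the TCP and whose axes are the flange's). Camera axes: x right, y down, z forward; pixel columns grow to the right and rows downward; lengths in m; the calibration is good to about 2 mm. The wrist camera is an equidistant fisheye: a pixel r from the principal point sees the ray r / f radians off the axis. A picture is of the moment at which its call begins: read the wrist's pose just before it. get_calibration takes no time and is no camera call.
- manip.sign_off(): hands the job in; it is judged then, once.
Trained networks look in the newest picture that a camera, given by its name, has taken for a name from the list of things; names that differ only in an ending like _2 or _b are one class to them, and where a whole thing is asked for, a point or a joint stands for the part that bears it (a point fixed in the world has none). Each returns a list of dicts, best first, with "p" (0 to 1); they miss things now and then, are a little off and sometimes report something else, mostly with a low value. They report only what shows in the picture. A call takes as long as a camera call.
- manip.recognise(camera, query): "position" ([column, row] in pixels, amid what is visible of it).
- manip.masks_of(camera, query): "pixels" (384x512 bool, what is visible of it) and "position" ([column, row] in pixels, amid what is visible of it).
- manip.mark_of(camera, query): "position" ([column, row] in pixels: a listed point, or the origin of a listed thing).
The state is a dict: "t": time; "q": joint angles; "qd": joint speeds; "tau": joint torques, N m; "tcp_pos": TCP position; "tool_rot": TCP orientation; "force": force on the tool from outside, world axes, zero at the start; "ft_torque": the same for the moment, N m; "finger_gap": opening from 0.0 (shut) to 1.0 (fully open); "gripper_force": force on a finger pad.
Only numpy, scipy, OpenCV 4.12 (cv2) and the standard library are available. Lean on these libraries where they do the work, as an engineer would, in place of code of your own. Each camera call takes 0.05 s, during which the arm holds its last target. There are 200 camera calls.

## Working session

There is one attempt and no reset: what is moved stays moved. The work goes in short steps, Python scripts to look and compute and a tool call to move; the robot and the scene stay as the last step left them, time stands still between calls to the robot, and variables do not carry over. Pictures are saved under pics/ and viewed, at most 10 in all, crops included, and the job is handed in when it is done.

Besides the shell and the picture viewer there is one more tool, called as name(argument=value, ...) on one line, values as JSON. step_arm: Moves the arm, as the interface text tells. Its arguments: {"type":"object","properties":{"targets":{"type":"string"},"gripper":{"type":"number"},"squeeze":{"type":"number"}},"required":["targets"]}

```bash
mkdir -p pics; ls; cat > h.py <<'E'
import numpy as np, cv2
from station import manip
from scipy.spatial.transform import Rotation as R
def cam(n):
    c=manip.get_calibration(n); return c, 192/np.tan(np.radians(c["fov_y"]/2))
def ray(n,px,s=None):
    c,f=cam(n); u=np.array([px[0]-c["cx"],px[1]-c["cy"]])
    if n=="wrist":
        r=np.hypot(*u); th=r/f; d=np.r_[u/max(r,1e-9)*np.sin(th),np.cos(th)]
        T=np.array(c["tool_from_camera"]); W=np.eye(4); W[:3,:3]=R.from_quat(s["tool_rot"]).as_matrix(); W[:3,3]=s["tcp_pos"]; T=W@T
    else:
        d=np.r_[u/f,1]; T=np.array(c["extrinsics"])
    return T[:3,3],T[:3,:3]@d
def at_z(n,px,z,s=None):
    o,d=ray(n,px,s); return (o+d*(z-o[2])/d[2])
def save(n,name):
    im=manip.snapshot(n); cv2.imwrite("pics/"+name+".png",im[:,:,::-1]); return im
E
python3 - <<'E'
from h import *
s=manip.sense(); print(s)
Z=dict(mould=0,hinge_pin=.134,handle_top=.175,knob_top=.177,catch_top=.158,wax=.12,ornament=0,spirit=0,tweezers=0,jacks=0,paddle=0,shears=0,wood_block=0)
for n in ("scene","top"):
    save(n,n+"0")
    for k,z in Z.items():
        for m in manip.mark_of(n,k)[:1]:
            print(n,k,np.round(m["position"]),round(m["p"],2),at_z(n,m["position"],z).round(4))
a=cv2.imread("pics/scene0.png");b=cv2.imread("pics/top0.png")
E
```

```text
pics
{'t': 0.0, 'q': array([ 1.10551788e+00,  5.28493623e-01,  1.43392820e+00, -5.13054470e-05,
        1.18138480e+00, -1.78488190e-01]), 'qd': array([ 0.00177431, -0.00032664,  0.00254052, -0.0001575 ,  0.00024818,
        0.00043237]), 'tau': array([ 8.60961536e-04, -4.42347515e+01, -1.78026330e+01,  2.64051351e-06,
        8.49741278e-03, -6.13056613e-06]), 'tcp_pos': array([0.1764427 , 0.59881689, 0.23030851]), 'tool_rot': array([ 1.42894463e-01,  9.89737312e-01, -1.05763833e-03, -3.27696504e-04]), 'force': array([ 0.24736913,  0.64121813, -0.15238135]), 'ft_torque': array([-0.01553096, -0.01694694, -0.00342066]), 'gripper_force': 0.0, 'finger_gap': 1.0006885515767605}
scene mould [270. 228.] 0.79 [0.6003 0.0454 0.    ]
scene hinge_pin [254. 242.] 0.96 [0.7125 0.0273 0.134 ]
scene handle_top [338. 217.] 0.68 [0.6068 0.2238 0.175 ]
scene knob_top [266. 190.] 0.63 [0.5769 0.024  0.177 ]
scene catch_top [251. 188.] 0.64 [ 0.5689 -0.0193  0.158 ]
scene wax [242. 219.] 0.73 [ 0.6501 -0.0245  0.12  ]
scene ornament [408. 234.] 0.93 [0.51   0.4593 0.    ]
scene spirit [385. 263.] 0.85 
[... 289 characters left out ...]
36 0.    ]
top mould [245. 174.] 0.93 [0.6045 0.0378 0.    ]
top hinge_pin [245. 140.] 0.87 [0.7087 0.0274 0.134 ]
top handle_top [186. 165.] 0.57 [0.6195 0.2278 0.175 ]
top knob_top [244. 176.] 0.4 [0.5756 0.0317 0.177 ]
top catch_top [258. 180.] 0.5 [ 0.5647 -0.0154  0.158 ]
top wax [262. 158.] 0.68 [ 0.6449 -0.0298  0.12  ]
top ornament [128. 195.] 0.63 [0.5376 0.485  0.    ]
top spirit [153. 174.] 0.87 [0.6138 0.392  0.    ]
top tweezers [215. 236.] 0.81 [0.3742 0.1542 0.    ]
top jacks [278. 189.] 0.81 [ 0.5471 -0.087   0.    ]
top paddle [364. 167.] 0.6 [ 0.6208 -0.4198  0.    ]
top shears [358. 241.] 0.92 [ 0.3429 -0.3871  0.    ]
top wood_block [154. 234.] 0.88 [0.3851 0.3861 0.    ]
```

```bash
python3 - <<'E'
from h import *
a=cv2.imread("pics/scene0.png");b=cv2.imread("pics/top0.png")
A=cv2.resize(a[120:320,180:430],None,fx=1.6*2,fy=1.6*2,interpolation=3)[:600]
cv2.imwrite("pics/c1.png",cv2.resize(a[130:310,190:430],(800,600),interpolation=3))
cv2.imwrite("pics/c2.png",cv2.resize(b[100:250,130:330],(800,600),interpolation=3))
E
```

```text
(no output)
```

View pics/c1.png

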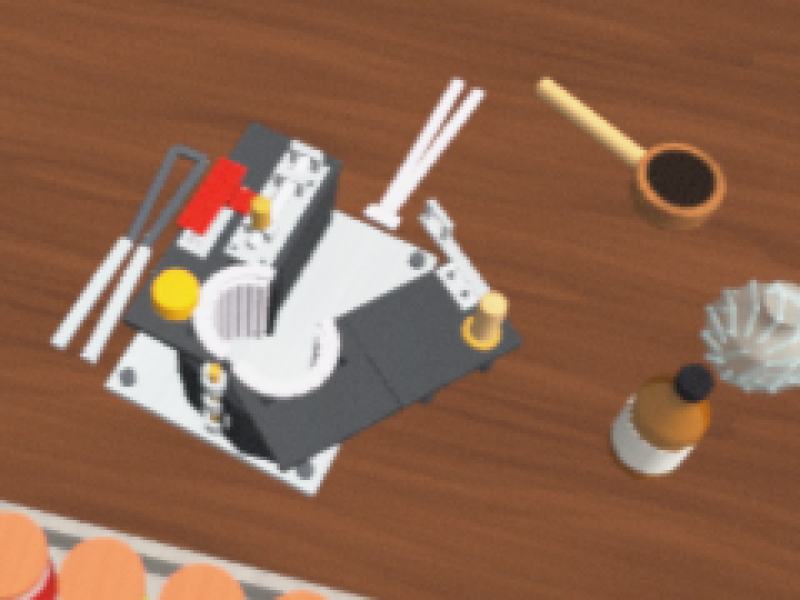

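View pics/c2.png

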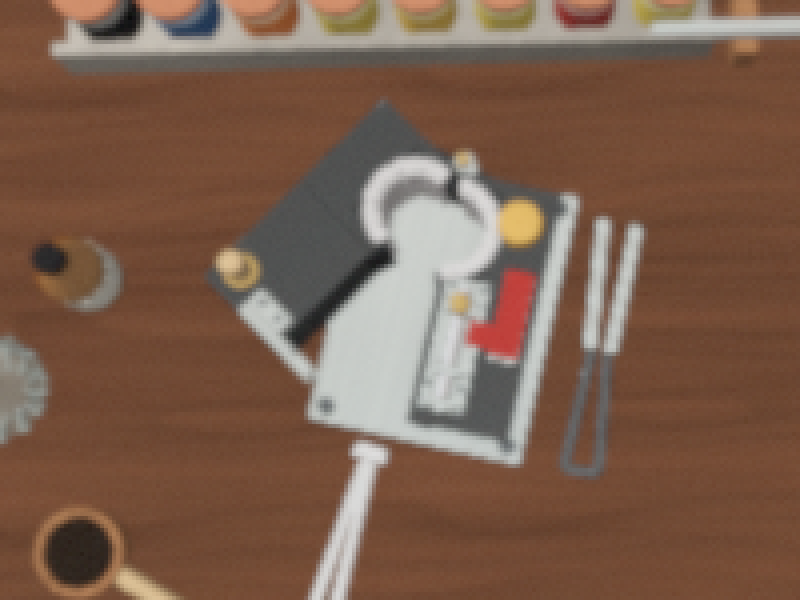

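The top view shows the mould yawed about -12.5°. The left half is open about 0.57 rad, with the handle near (0.613, 0.226). The knob at crop (460,300) and the catch at (510,315) agree with the marks. Next I'll move over the mould with the fingers shut.

step_arm(targets="-44 -24 -8 0;-88 -49 -16 0;-132 -73 -25 0;-176 -97 -33 0;-220 -122 -42 0;-264 -146 -50 0;-308 -170 -58 0;-352 -195 -66 0;-396 -219 -75 0;-440 -243 -83 0;-484 -268 -92 0;-500 -277 -100 0", gripper=1)

```text
t: 2.6
tcp_pos: [0.5804, 0.1892, 0.3315]
tool_rot: [0.144, 0.99, -0.0, 0.001]
force: [-0.5, 1.3, 0.4]
finger_gap: 0.004
gripper_force: 0.0
```

step_arm(targets="0 0 0 8;0 0 0 8;0 0 0 8")

```text
t: 2.9
tcp_pos: [0.5775, 0.1924, 0.331]
tool_rot: [0.21, 0.978, -0.0, -0.0]
force: [0.8, 0.8, -0.3]
finger_gap: 0.002
gripper_force: 0.0
```

```bash
cat > look.py <<'E'
from h import *
import sys
s=manip.sense(); print(s["t"],s["tcp_pos"].round(4),s["tool_rot"].round(4),s["force"].round(2))
save("wrist",sys.argv[1])
Z=dict(mould=0,hinge_pin=.134,handle_top=.175,knob_top=.177,catch_top=.158,wax=.12)
P={}
for k,z in Z.items():
    for m in manip.mark_of("wrist",k)[:1]:
        P[k]=at_z("wrist",m["position"],z,s)
        print(k,np.round(m["position"]),round(m["p"],2),P[k].round(4))
L=dict(mould=(0,0),hinge_pin=(.113,0),knob_top=(-.016,-.028),catch_top=(-.015,-.073))
ks=[k for k in P if k in L]
if len(ks)>2:
    from scipy.optimize import least_squares
    f=lambda v:np.concatenate([R.from_euler("z",v[2]).as_matrix()[:2,:2]@L[k]+v[:2]-P[k][:2] for k in ks])
    v=least_squares(f,[.6,.05,-.2],loss="soft_l1",f_scale=.002); print("fit",v.x.round(4),v.fun.round(4))
    v=v.x
    if "handle_top" in P:
        h=v[:2]+.113*np.array([np.cos(v[2]),np.sin(v[2])]); d=P["handle_top"][:2]-h
        print("open",np.arctan2(.07,-.208)+v[2]-np.arctan2(d[1],d[0]),np.hypot(*d))
E
python3 look.py w1
```

```text
2.9 [0.5775 0.1924 0.331 ] [ 2.103e-01  9.776e-01 -1.000e-04 -5.000e-04] [ 0.77  0.81 -0.26]
mould [183. 198.] 0.69 [0.5964 0.0486 0.    ]
handle_top [296. 201.] 0.59 [0.6178 0.2217 0.175 ]
knob_top [130. 239.] 0.56 [0.5831 0.0294 0.177 ]
catch_top [105. 234.] 0.87 [ 0.5675 -0.0124  0.158 ]
wax [143. 278.] 0.89 [ 0.6576 -0.0248  0.12  ]
fit [ 0.6037  0.051  -0.3074] [ 0.0073  0.0024 -0.0032 -0.0003 -0.0002 -0.0016]
open 0.5104330145133615 0.22525442943632215
```

View pics/w1.png

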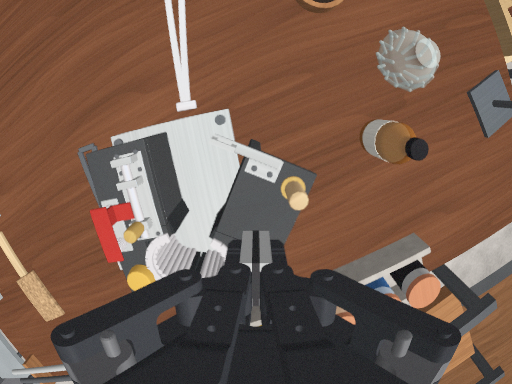

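The wrist view agrees with this: handle top near (297,198), knob (134,232), catch (108,232), all consistent. Next I go to the outer side of the handle with the fingers shut.

step_arm(targets="-16 25 0 8;-32 50 0 16;-47 75 0 24;-47 75 0 32;-47 75 0 34;-47 75 45 34;-47 75 90 34;-47 75 135 34;-47 75 165 34;-47 75 179 34;-47 75 179 34")

```text
t: 4.35
tcp_pos: [0.6504, 0.2411, 0.15]
tool_rot: [0.488, 0.873, -0.002, -0.002]
force: [0.2, -0.8, 1.3]
finger_gap: -0.002
gripper_force: 0.0
```

```bash
python3 look.py w2; python3 - <<'E'
from h import *
im=save("scene","s2")
for m in manip.mark_of("scene","handle_top")[:1]: print(m["position"],m["p"],at_z("scene",m["position"],.175))
b=im[130:310,190:430,::-1]; w=cv2.imread("pics/w2.png")
cv2.imwrite("pics/c3.png",np.hstack([cv2.resize(b,(400,300)),cv2.resize(w,(400,300))]))
E
```

```text
4.35 [0.6504 0.2411 0.15  ] [ 0.4879  0.8729 -0.0015 -0.0018] [ 0.21 -0.84  1.27]
mould [141. 285.] 0.93 [0.5991 0.0529 0.    ]
handle_top [178. 265.] 0.66 [0.6195 0.224  0.175 ]
[337.1, 220.3] 0.9 [0.61714978 0.22347512 0.175     ]
```

View pics/c3.png

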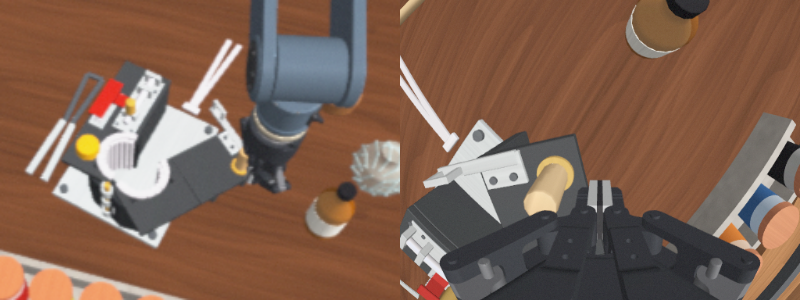

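```bash
python3 - <<'E'
import numpy as np
h=np.array([.7106,.0273]); c=np.array([.6504,.2411]); a=np.radians(31.6)
Y=np.array([np.cos(a),np.sin(a)]);X=np.array([-np.sin(a),np.cos(a)])
for d in np.r_[np.arange(115,149,3),149,150,151]:
    p=np.radians(d); t=np.array([-np.sin(p),np.cos(p)])
    q=h+.2195*np.array([np.cos(p),np.sin(p)])-.0255*t-c
    print(d,(1e3*np.array([q@X,q@Y])).round(1),round(-(d-90-31.6) if d>121.6 else 0,1))
E
```

```text
115 [  1.5 -10.2] 0
118 [  3.8 -21.5] 0
121 [  5.6 -33. ] 0
124 [  6.7 -44.5] -2.4
127 [  7.3 -56. ] -5.4
130 [  7.2 -67.6] -8.4
133 [  6.6 -79.1] -11.4
136 [  5.3 -90.6] -14.4
139 [   3.4 -102.1] -17.4
142 [   1.  -113.4] -20.4
145 [  -2.1 -124.5] -23.4
148 [  -5.7 -135.5] -26.4
149 [  -7.  -139.1] -27.4
150 [  -8.4 -142.7] -28.4
151 [  -9.9 -146.3] -29.4
```

step_arm(targets="1 -6 0 0;2 -12 0 0;3 -18 0 0;4 -24 0 0;5 -30 0 0;6 -36 0 -1;6 -42 0 -2;7 -48 0 -3;7 -54 0 -5;7 -60 0 -6;7 -66 0 -8;7 -72 0 -10")

```text
t: 6.0
tcp_pos: [0.5862, 0.2095, 0.1524]
tool_rot: [0.409, 0.912, 0.0, -0.0]
force: [1.2, 1.2, 1.1]
finger_gap: 0.002
gripper_force: 0.8
```

step_arm(targets="0 0 0 0;0 0 0 0")

```text
t: 6.2
tcp_pos: [0.586, 0.2092, 0.1521]
tool_rot: [0.41, 0.912, -0.001, -0.001]
force: [-0.7, 0.6, -0.4]
finger_gap: 0.003
gripper_force: 0.0
```

```bash
python3 look.py w3; python3 - <<'E'
from h import *
im=save("scene","s3")
for m in manip.mark_of("scene","handle_top")[:1]: print(m["position"],m["p"],at_z("scene",m["position"],.175))
E
```

```text
6.2 [0.586  0.2092 0.1521] [ 4.105e-01  9.119e-01 -5.000e-04 -7.000e-04] [-0.72  0.6  -0.44]
mould [178. 284.] 0.66 [0.6024 0.0509 0.    ]
handle_top [198. 269.] 0.62 [0.5669 0.1909 0.175 ]
[327.3, 199.8] 0.56 [0.56294399 0.1892203  0.175     ]
```

```bash
python3 - <<'E'
import numpy as np
h=np.array([.7106,.0273]); c=np.array([.5857,.2093]); a=np.radians(41.6)
Y=np.array([np.cos(a),np.sin(a)]);X=np.array([-np.sin(a),np.cos(a)])
for d in np.r_[np.arange(131,149,2),149,150,151]:
    p=np.radians(d); t=np.array([-np.sin(p),np.cos(p)])
    q=h+.2195*np.array([np.cos(p),np.sin(p)])-.0255*t-c
    print(d,(1e3*np.array([q@X,q@Y])).round(1),round(-(d-90-41.6),1))
E
```

```text
131 [0.2 0.4] 0.6
133 [ 1.  -7.3] -1.4
135 [  1.6 -15. ] -3.4
137 [  1.9 -22.7] -5.4
139 [  1.9 -30.4] -7.4
141 [  1.7 -38.1] -9.4
143 [  1.2 -45.8] -11.4
145 [  0.4 -53.5] -13.4
147 [ -0.6 -61.1] -15.4
149 [ -1.9 -68.7] -17.4
150 [ -2.7 -72.5] -18.4
151 [ -3.5 -76.3] -19.4
```

step_arm(targets="1 -6 0 -1;2 -12 0 -3;2 -18 0 -4;2 -24 0 -6;2 -30 0 -7;2 -36 0 -9;1 -42 0 -10;1 -48 0 -12;0 -53 0 -13;0 -57 0 -14;0 -60 0 -15;0 -60 0 -15")

```text
t: 7.85
tcp_pos: [0.5413, 0.1691, 0.1522]
tool_rot: [0.288, 0.958, -0.0, -0.0]
force: [0.7, 1.0, -0.5]
finger_gap: 0.001
gripper_force: 0.0
```

step_arm(targets="0 -2 0 0;-1 -4 0 -1;-1 -5 0 -1;-1 -6 0 -2;-1 -6 0 -2")

```text
t: 8.35
tcp_pos: [0.5393, 0.1643, 0.1522]
tool_rot: [0.271, 0.963, 0.0, -0.0]
force: [0.0, 1.7, -0.6]
finger_gap: -0.002
gripper_force: 1.0
```

step_arm(targets="0 -1 0 0;0 -2 0 0;0 -3 0 0;0 -3 0 0")

```text
t: 8.75
tcp_pos: [0.5393, 0.1641, 0.1524]
tool_rot: [0.272, 0.962, 0.003, 0.001]
force: [3.1, 10.3, -3.5]
finger_gap: 0.004
gripper_force: 5.0
```

step_arm(targets="0 -1 0 0;0 -2 0 0;0 -3 0 0;0 -3 0 0")

```text
t: 9.15
tcp_pos: [0.5393, 0.1639, 0.1525]
tool_rot: [0.272, 0.962, 0.006, 0.002]
force: [5.9, 18.1, -5.7]
finger_gap: 0.001
gripper_force: 8.8
```

step_arm(targets="0 -1 0 0;0 -2 0 0;0 -2 0 0")

```text
t: 9.45
tcp_pos: [0.5393, 0.1638, 0.1526]
tool_rot: [0.273, 0.962, 0.007, 0.003]
force: [7.3, 21.4, -9.2]
finger_gap: -0.001
gripper_force: 11.3
```

```bash
python3 look.py w4; python3 - <<'E'
from h import *
im=save("top","t4")
im=save("scene","s4")
for m in manip.mark_of("scene","handle_top")[:1]: print(m["position"],m["p"],at_z("scene",m["position"],.175))
b=im[130:280,200:400,::-1]; w=cv2.imread("pics/w4.png")
cv2.imwrite("pics/c4.png",np.hstack([cv2.resize(b,(400,300)),w[84:,:][:300,:400]]))
E
```

```text
9.45 [0.5393 0.1638 0.1526] [0.2729 0.962  0.0074 0.0032] [ 7.34 21.4  -9.17]
handle_top [204. 267.] 0.87 [0.5267 0.1431 0.175 ]
```

View pics/c4.png

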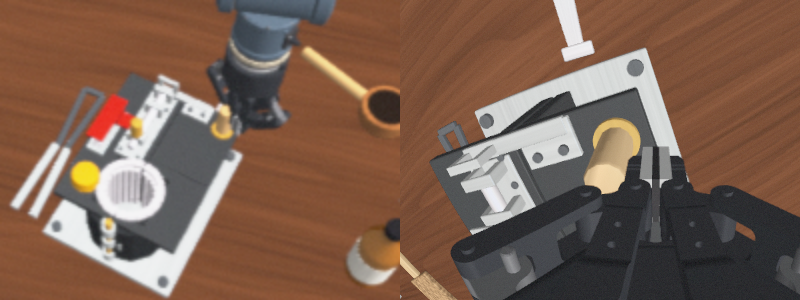

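step_arm(targets="0 10 0 0;0 25 0 0;0 40 0 0;0 40 -40 0;0 40 -85 -8;0 40 -130 -16;0 40 -130 -19;0 40 -130 -19;0 40 -130 -19", gripper=0.63)

```text
t: 10.85
tcp_pos: [0.5554, 0.191, 0.2815]
tool_rot: [0.109, 0.994, -0.001, -0.001]
force: [0.5, -0.7, 0.6]
finger_gap: 0.37
gripper_force: 0.0
```

```bash
python3 look.py w5; python3 - <<'E'
from h import *
s=manip.sense();print(s["finger_gap"])
for n in("scene","top"):
  manip.snapshot(n)
  for k,z in dict(hinge_pin=.134,handle_top=.175,knob_top=.177,catch_top=.158,wax=.12).items():
    for m in manip.mark_of(n,k)[:1]: print(n,k,round(m["p"],2),at_z(n,m["position"],z).round(4))
E
```

```text
10.85 [0.5554 0.191  0.2815] [ 1.09e-01  9.94e-01 -6.00e-04 -1.00e-03] [ 0.51 -0.68  0.56]
mould [174. 210.] 0.96 [0.6065 0.0494 0.    ]
handle_top [194. 170.] 0.61 [0.5252 0.1434 0.175 ]
knob_top [106. 246.] 0.9 [0.579  0.0309 0.177 ]
catch_top [ 82. 236.] 0.76 [ 0.5684 -0.0103  0.158 ]
wax [115. 287.] 0.93 [ 0.6597 -0.0236  0.12  ]
fit [ 0.6063  0.0513 -0.3597] [-0.0002  0.0019  0.0024 -0.0002 -0.0018 -0.0015]
open -0.06973556688414284 0.22878162752074224
0.3712544303276359
scene hinge_pin 0.97 [0.7112 0.0245 0.134 ]
scene handle_top 0.57 [0.521  0.1359 0.175 ]
scene knob_top 0.56 [0.5738 0.0294 0.177 ]
scene catch_top 0.68 [ 0.556  -0.0207  0.158 ]
scene wax 0.47 [ 0.6385 -0.0304  0.12  ]
top hinge_pin 0.78 [0.7103 0.033  0.134 ]
top handle_top 0.74 [0.5276 0.1476 0.175 ]
top knob_top 0.71 [ 0.3625 -0.3513  0.177 ]
top catch_top 0.54 [ 0.5875 -0.0146  0.158 ]
top wax 0.51 [ 0.6527 -0.0314  0.12  ]
```

step_arm(targets="-20 -42 0 0;-40 -84 0 0;-60 -126 0 0;-75 -158 0 0;-84 -175 0 0;-84 -175 30 0;-84 -175 60 0;-84 -175 75 0;-84 -175 75 0")

```text
t: 12.7
tcp_pos: [0.5985, 0.0034, 0.2047]
tool_rot: [0.108, 0.994, 0.0, -0.003]
force: [0.1, 0.5, -0.1]
finger_gap: 0.369
gripper_force: 0.0
```

```bash
python3 look.py w6; python3 - <<'E'
from h import *
w=cv2.imread("pics/w6.png");im=save("scene","s6")[:,:,::-1]
cv2.imwrite("pics/c6.png",np.hstack([cv2.resize(w[150:370,120:400],(480,377),interpolation=3),cv2.resize(im[140:260,210:310],(314,377),interpolation=3)]))
E
```

```text
12.7 [0.5985 0.0034 0.2047] [ 1.081e-01  9.941e-01  5.000e-04 -3.200e-03] [ 0.11  0.5  -0.07]
mould [503. 140.] 0.63 [0.6265 0.3833 0.    ]
handle_top [440.  73.] 0.69 [0.525  0.1418 0.175 ]
knob_top [292. 189.] 0.66 [0.5797 0.0295 0.177 ]
catch_top [218. 181.] 0.71 [ 0.5696 -0.0151  0.158 ]
wax [241. 267.] 0.89 [ 0.6564 -0.0219  0.12  ]
fit [ 0.6056  0.0523 -0.2943] [-0.0209 -0.331   0.0024  0.0007  0.0005  0.0019]
open -0.04385880444420964 0.2249117449606036
```

View pics/c6.png

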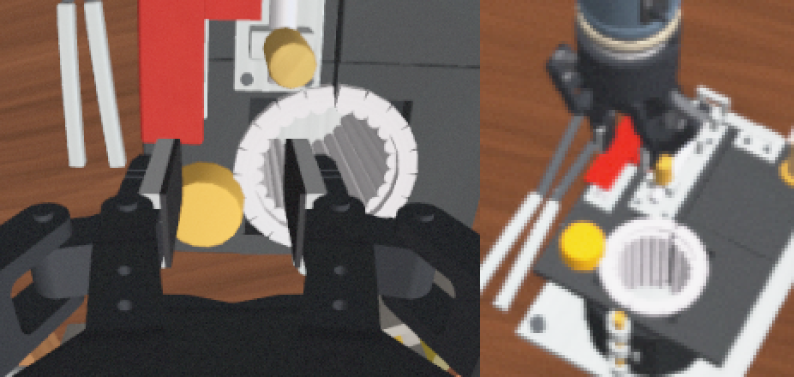

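The wrist view shows the catch and knob in front of the two fingertips, with the wax clear behind. Positions agree to about 1 mm, so I go down.

step_arm(targets="0 -2 15 0;0 -2 28 0;0 -2 36 0;0 -2 40 0;0 -2 42 0;0 -2 42 0")

```text
t: 13.7
tcp_pos: [0.6001, 0.0005, 0.1652]
tool_rot: [0.108, 0.994, -0.0, -0.0]
force: [-0.7, -0.1, 0.5]
finger_gap: 0.367
gripper_force: 0.0
```

step_arm(targets="0 0 1 0;0 0 2 0;0 0 3 0;0 0 4 0;0 0 4 0")

```text
t: 14.2
tcp_pos: [0.6, 0.0005, 0.1612]
tool_rot: [0.108, 0.994, 0.0, -0.0]
force: [-0.1, -0.0, 0.2]
finger_gap: 0.37
gripper_force: 0.0
```

step_arm(targets="0 0 1 0;0 0 2 0;0 0 3 0;0 0 4 0;0 0 4 0")

```text
t: 14.7
tcp_pos: [0.6001, 0.0004, 0.1575]
tool_rot: [0.108, 0.994, -0.0, 0.0]
force: [-0.1, 0.5, 1.8]
finger_gap: 0.372
gripper_force: 0.8
```

step_arm(targets="0 0 1 0;0 0 2 0;0 0 3 0;0 0 4 0;0 0 4 0")

```text
t: 15.2
tcp_pos: [0.6001, 0.0004, 0.1534]
tool_rot: [0.108, 0.994, -0.0, 0.0]
force: [-1.4, 0.6, 4.6]
finger_gap: 0.369
gripper_force: 2.2
```

step_arm(targets="0 0 1 0;0 0 2 0;0 0 3 0;0 0 4 0;0 0 4 0")

```text
t: 15.7
tcp_pos: [0.6002, 0.0004, 0.1497]
tool_rot: [0.108, 0.994, -0.0, 0.0]
force: [-1.8, 0.3, 6.3]
finger_gap: 0.371
gripper_force: 3.2
```

step_arm(targets="0 0 1 0;0 0 2 0;0 0 3 0;0 0 3 0")

```text
t: 16.1
tcp_pos: [0.6003, 0.0004, 0.1482]
tool_rot: [0.108, 0.994, -0.0, 0.001]
force: [-3.7, 0.8, 12.8]
finger_gap: 0.369
gripper_force: 6.7
```

step_arm(targets="0 0 1 0;0 0 2 0;0 0 2 0")

```text
t: 16.4
tcp_pos: [0.6005, 0.0003, 0.1479]
tool_rot: [0.108, 0.994, -0.0, 0.001]
force: [-6.1, 1.4, 23.5]
finger_gap: 0.371
gripper_force: 11.1
```

step_arm(targets="2 0 -1 0;4 0 -1 0;7 0 -1 0;10 0 -1 0;13 0 -1 0;16 0 -1 0;19 0 -1 0;22 0 -1 0;25 0 -1 0;25 0 -1 0")

```text
t: 17.4
tcp_pos: [0.583, 0.0043, 0.1485]
tool_rot: [0.108, 0.994, -0.001, 0.009]
force: [7.7, 0.0, 8.6]
finger_gap: 0.368
gripper_force: 4.9
```

step_arm(targets="0 0 1 0;0 0 2 0;0 0 2 0")

```text
t: 17.7
tcp_pos: [0.5831, 0.0042, 0.1483]
tool_rot: [0.108, 0.994, -0.001, 0.009]
force: [3.9, -0.6, 19.2]
finger_gap: 0.374
gripper_force: 9.8
```

```bash
python3 look.py w7; python3 - <<'E'
from h import *
w=cv2.imread("pics/w7.png");im=save("scene","s7")[:,:,::-1]
for k,z in (("knob_top",.177),("catch_top",.149)):
  for m in manip.mark_of("scene",k)[:1]: print(k,round(m["p"],2),at_z("scene",m["position"],z).round(4))
cv2.imwrite("pics/c7.png",np.hstack([cv2.resize(w[150:370,120:400],(480,377),interpolation=3),cv2.resize(im[140:260,210:310],(314,377),interpolation=3)]))
E
```

```text
17.7 [0.5831 0.0042 0.1483] [ 1.080e-01  9.941e-01 -9.000e-04  9.200e-03] [ 3.94 -0.58 19.18]
mould [304. 185.] 0.95 [0.6021 0.0507 0.    ]
handle_top [504. 104.] 0.93 [0.5281 0.141  0.175 ]
knob_top [313. 233.] 0.71 [0.5679 0.0324 0.177 ]
catch_top [216. 232.] 0.7 [ 0.567  -0.0116  0.158 ]
wax [241. 319.] 0.65 [ 0.6553 -0.0222  0.12  ]
fit [ 0.6014  0.0531 -0.3042] [-0.0007  0.0024  0.0099 -0.0012 -0.0017 -0.0005]
open -0.037010725031930036 0.21824139227342387
knob_top 0.55 [0.4956 0.1557 0.177 ]
catch_top 0.62 [ 0.5684 -0.02    0.149 ]
```

View pics/c7.png

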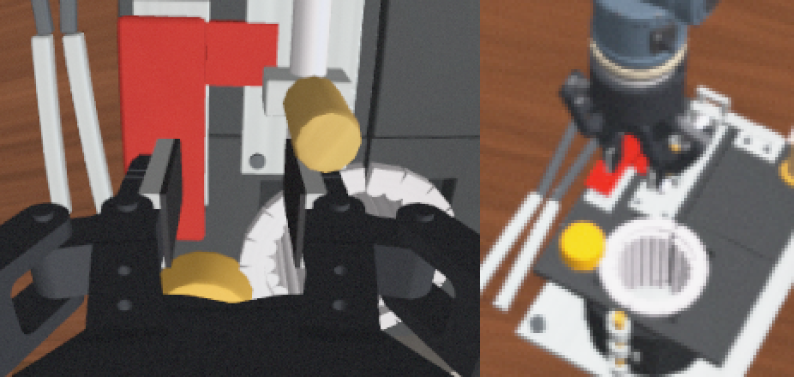

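The knob has moved about 12 mm, past the tooth, with the finger squarely behind it and the catch down. I keep pushing.

step_arm(targets="2 0 0 0;4 0 0 0;6 0 0 0;8 0 0 0;10 0 0 0;12 0 0 0;14 0 0 0;16 0 0 0;16 0 0 0")

```text
t: 19.1
tcp_pos: [0.5712, 0.0069, 0.1483]
tool_rot: [0.108, 0.994, -0.001, 0.014]
force: [10.9, -0.9, 13.6]
finger_gap: 0.37
gripper_force: 7.5
```

step_arm(targets="2 0 0 0;4 0 0 0;6 0 1 0;8 0 1 0;10 0 1 0;12 0 1 0;14 0 1 0;16 0 1 0;16 0 1 0")

```text
t: 20.0
tcp_pos: [0.5574, 0.0098, 0.1481]
tool_rot: [0.108, 0.994, -0.002, 0.016]
force: [11.2, -1.5, 17.3]
finger_gap: 0.372
gripper_force: 8.6
```

step_arm(targets="1 0 0 0;2 0 0 0;3 0 0 0;4 0 0 0;4 0 0 0")

```text
t: 20.5
tcp_pos: [0.5554, 0.0103, 0.1482]
tool_rot: [0.108, 0.994, -0.001, 0.018]
force: [14.4, -3.0, 13.9]
finger_gap: 0.367
gripper_force: 9.7
```

step_arm(targets="1 0 0 0;2 0 0 0;3 0 0 0;4 0 0 0;4 0 0 0")

```text
t: 21.0
tcp_pos: [0.555, 0.0104, 0.1484]
tool_rot: [0.109, 0.994, -0.001, 0.021]
force: [21.6, -4.3, 8.4]
finger_gap: 0.371
gripper_force: 12.2
```

step_arm(targets="1 0 1 0;1 0 1 0")

```text
t: 21.2
tcp_pos: [0.5551, 0.0103, 0.1483]
tool_rot: [0.109, 0.994, -0.002, 0.023]
force: [20.9, -2.9, 13.6]
finger_gap: 0.372
gripper_force: 13.7
```

```bash
python3 look.py w8; python3 - <<'E'
from h import *
w=cv2.imread("pics/w8.png")
cv2.imwrite("pics/c8.png",cv2.resize(w[120:360,130:450],(800,600),interpolation=3))
E
```

```text
21.2 [0.5551 0.0103 0.1483] [ 0.1094  0.9937 -0.0016  0.0226] [20.94 -2.95 13.55]
mould [305. 204.] 0.81 [0.5992 0.054  0.    ]
handle_top [502. 161.] 0.81 [0.5274 0.1429 0.175 ]
knob_top [314. 236.] 0.69 [0.5407 0.0385 0.177 ]
catch_top [220. 276.] 0.6 [ 0.564  -0.0107  0.158 ]
fit [ 0.5981  0.0556 -0.2899] [-0.0011  0.0016  0.034  -0.0052 -0.0012  0.0006]
open -0.025289749906022063 0.21521748007415548
```

View pics/c8.png

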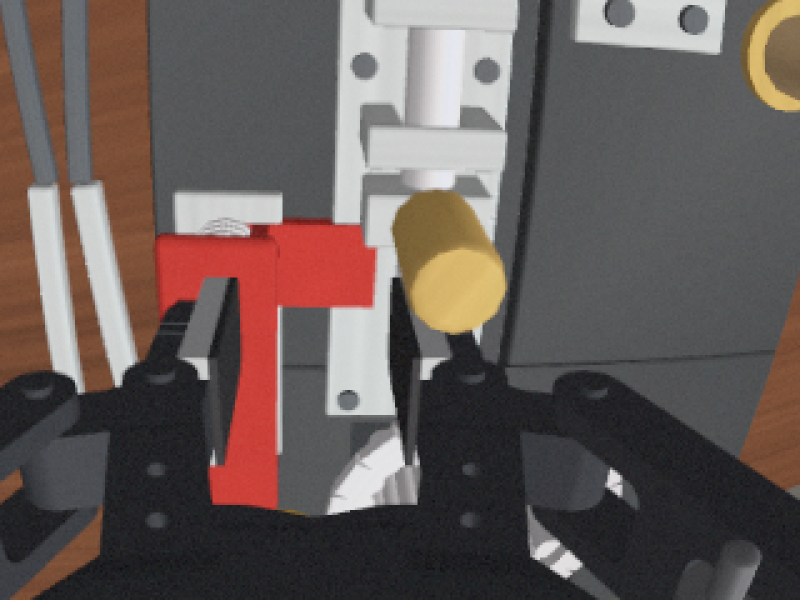

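The knob is at mould x of about -55 to -56, hard against its stop, with the catch still down. I ease the push and lift slowly.

step_arm(targets="-2 0 0 0;-4 0 0 0;-5 0 0 0;-5 0 -3 0;-5 0 -6 0;-5 0 -9 0;-5 0 -12 0;-5 0 -15 0;-5 0 -18 0;-5 0 -18 0")

```text
t: 22.55
tcp_pos: [0.5501, 0.0071, 0.1603]
tool_rot: [0.108, 0.994, -0.005, 0.011]
force: [12.8, -15.3, -8.2]
finger_gap: 0.37
gripper_force: 11.1
```

step_arm(targets="-3 0 0 0;-6 0 0 0;-9 0 0 0;-9 0 0 0")

```text
t: 22.95
tcp_pos: [0.5513, 0.0076, 0.1593]
tool_rot: [0.108, 0.994, -0.003, 0.002]
force: [1.0, -10.9, 1.0]
finger_gap: 0.368
gripper_force: 4.9
```

```bash
python3 look.py w9; python3 - <<'E'
from h import *
w=cv2.imread("pics/w9.png");im=save("scene","s9")[:,:,::-1]
cv2.imwrite("pics/c9.png",np.hstack([cv2.resize(w[120:360,130:410],(480,411),interpolation=3),cv2.resize(im[140:260,210:300],(308,411),interpolation=3)]))
E
```

```text
22.95 [0.5513 0.0076 0.1593] [ 0.1075  0.9942 -0.0032  0.0021] [  1.05 -10.92   1.01]
mould [307. 212.] 0.67 [0.6019 0.0533 0.    ]
handle_top [488. 162.] 0.63 [0.5279 0.1409 0.175 ]
knob_top [319. 231.] 0.66 [0.5416 0.0397 0.177 ]
catch_top [230. 278.] 0.6 [ 0.5694 -0.0111  0.158 ]
wax [246. 339.] 0.6 [ 0.6541 -0.023   0.12  ]
fit [ 0.601   0.056  -0.2573] [-0.0009  0.0027  0.0369 -0.0068 -0.0015  0.0003]
open -0.024858521926165 0.21496029717525783
```

View pics/c9.png

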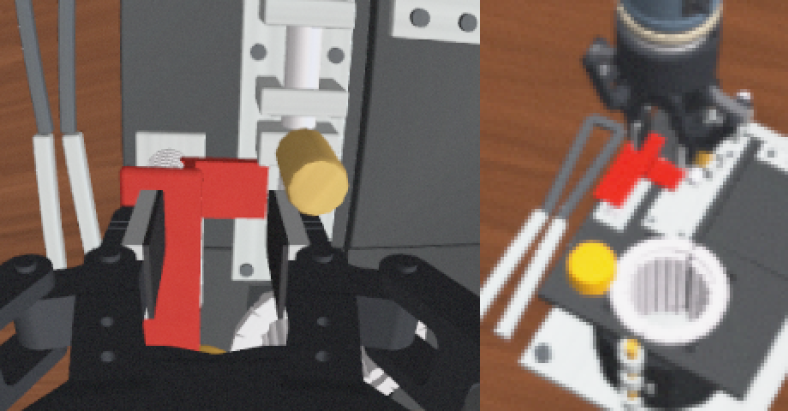

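The catch is up and the knob is still home; the finger is just leaning on the knob's side. I ease off sideways and then lift.

step_arm(targets="0 -2 0 0;0 -4 0 0;0 -5 0 0;0 -5 -2 0;0 -5 -5 0;0 -5 -8 0")

```text
t: 23.95
tcp_pos: [0.5493, 0.0061, 0.1669]
tool_rot: [0.108, 0.994, -0.001, 0.001]
force: [3.6, -3.1, -2.1]
finger_gap: 0.37
gripper_force: 2.6
```

step_arm(targets="-2 -1 -3 0;-3 -1 -10 0;-3 -1 -25 0;-3 -1 -50 0;-3 -1 -80 0;-3 -1 -120 0;-3 -1 -150 0;-3 40 -150 0;-3 80 -150 0;-3 80 -150 0")

```text
t: 24.95
tcp_pos: [0.5675, 0.0887, 0.3177]
tool_rot: [0.106, 0.994, 0.001, -0.001]
force: [-0.1, -0.6, 0.2]
finger_gap: 0.371
gripper_force: 0.0
```

```bash
python3 look.py w10; python3 - <<'E'
from h import *
w=cv2.imread("pics/w10.png");im=save("scene","s10")[:,:,::-1]
cv2.imwrite("pics/c10.png",np.hstack([cv2.resize(w[80:280,20:220],(400,400),interpolation=3),cv2.resize(im[140:260,210:330],(400,400),interpolation=3)]))
E
```

```text
24.95 [0.5675 0.0887 0.3177] [ 1.058e-01  9.944e-01  1.300e-03 -7.000e-04] [-0.08 -0.63  0.24]
mould [236. 179.] 0.71 [0.6003 0.0506 0.    ]
hinge_pin [231. 288.] 0.65 [0.7105 0.026  0.134 ]
handle_top [301. 129.] 0.87 [0.5262 0.1423 0.175 ]
knob_top [201. 168.] 0.6 [0.5429 0.0401 0.177 ]
catch_top [163. 198.] 0.61 [ 0.5689 -0.0145  0.158 ]
wax [187. 253.] 0.72 [ 0.6553 -0.0216  0.12  ]
fit [ 0.6     0.0531 -0.2424] [-0.0003  0.0025 -0.0009  0.      0.0348 -0.0104 -0.001   0.0004]
open -0.0017234281241309546 0.21720628813498996
```

View pics/c10.png

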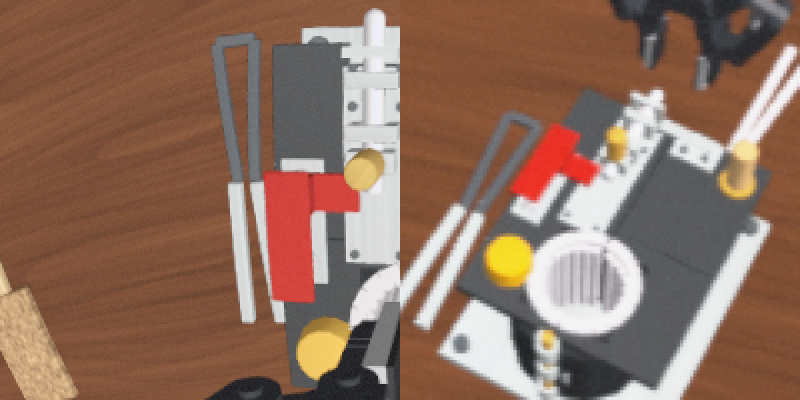

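step_arm(targets="-10 -25 0 0;-20 -50 0 0;-30 -80 0 0;-40 -110 0 0;-40 -110 30 0;-40 -110 30 0")

```text
t: 25.95
tcp_pos: [0.5811, -0.0329, 0.2839]
tool_rot: [0.11, 0.994, 0.001, -0.004]
force: [-0.8, 0.3, -0.2]
finger_gap: 0.374
gripper_force: 0.0
```

```bash
python3 look.py w11; python3 - <<'E'
from h import *
c=np.cos(-.225);s_=np.sin(-.225);o=np.array([.6005,.0532])
loc=lambda p:(np.array([[c,s_],[-s_,c]])@(p[:2]-o)).round(4)
s=manip.sense()
im=cv2.imread("pics/w11.png")
for k,z in(("knob_top",.177),("catch_top",.158)):
  m=manip.mark_of("wrist",k)[0]; print(k,m["p"],loc(at_z("wrist",m["position"],z,s)))
  m=manip.masks_of("wrist",k)[0]; px=np.argwhere(m["pixels"])[:,::-1]
  if k=="catch_top":
    hsv=cv2.cvtColor(im,cv2.COLOR_BGR2HSV); px=np.argwhere(((hsv[...,0]<6)|(hsv[...,0]>175))&(hsv[...,1]>170)&(hsv[...,2]>120))[:,::-1]
  for zz in (z,z-.009):
    q=np.array([loc(at_z("wrist",p,zz,s)) for p in px]); print(k,zz,len(px),np.percentile(q,[1,99],0))
cv2.imwrite("pics/c11.png",im)
E
```

```text
25.95 [ 0.5811 -0.0329  0.2839] [ 1.098e-01  9.939e-01  6.000e-04 -4.200e-03] [-0.8   0.32 -0.19]
mould [316. 161.] 0.55 [0.6026 0.0531 0.    ]
hinge_pin [327. 276.] 0.67 [0.7098 0.0232 0.134 ]
handle_top [426.  96.] 0.59 [0.5262 0.1423 0.175 ]
catch_top [272. 170.] 0.87 [ 0.569  -0.0144  0.158 ]
wax [278. 238.] 0.74 [ 0.6543 -0.0235  0.12  ]
fit [ 0.6019  0.0526 -0.2621] [-0.0006 -0.0005  0.0012  0.0001 -0.0004  0.0004]
open -0.01462804899669612 0.21983626074949517Traceback (most recent call last):
  File "<stdin>", line 7, in <module>
IndexError: list index out of range
```

```bash
python3 - <<'E'
from h import *
c=np.cos(-.225);s_=np.sin(-.225);o=np.array([.6005,.0532])
loc=lambda p:(np.array([[c,s_],[-s_,c]])@(p[:2]-o)).round(4)
for i in range(3):
  s=manip.sense(); im=manip.snapshot("wrist")
  for k,z in(("knob_top",.177),("bolt",.177),("catch_top",.158)):
    for m in manip.mark_of("wrist",k)[:1]: print(k,round(m["p"],2),np.round(m["position"]),loc(at_z("wrist",m["position"],z,s)))
hsv=cv2.cvtColor(im,cv2.COLOR_RGB2HSV)
red=((hsv[...,0]<6)|(hsv[...,0]>175))&(hsv[...,1]>170)&(hsv[...,2]>100)
px=np.argwhere(red)[:,::-1]
for zz in(.158,.153,.149): print("catch",zz,len(px),np.percentile([loc(at_z("wrist",p,zz,s)) for p in px],[1,99],0).tolist())
br=(hsv[...,0]>14)&(hsv[...,0]<26)&(hsv[...,1]>100)&(hsv[...,2]>90)
n,l,st,ce=cv2.connectedComponentsWithStats(br.astype(np.uint8))
for i in range(1,n):
  if st[i,4]>60: print("brass",st[i],ce[i].round(),loc(at_z("wrist",ce[i],.165,s)))
E
```

```text
knob_top 0.61 [328. 125.] [-0.0555 -0.0243]Traceback (most recent call last):
  File "<stdin>", line 7, in <module>
ValueError: it knows: catch_top, handle_top, hinge_pin, jacks, knob_top, mould, ornament, paddle, shears, spirit, tweezers, wax, wood_block
```

```bash
python3 - <<'E'
from h import *
c=np.cos(-.225);s_=np.sin(-.225);o=np.array([.6005,.0532])
loc=lambda p:(np.array([[c,s_],[-s_,c]])@(p[:2]-o)).round(4)
s=manip.sense(); im=manip.snapshot("wrist")
hsv=cv2.cvtColor(im,cv2.COLOR_RGB2HSV)
red=((hsv[...,0]<6)|(hsv[...,0]>175))&(hsv[...,1]>170)&(hsv[...,2]>100)
px=np.argwhere(red)[:,::-1]
for zz in(.158,.153,.149):
  q=np.array([loc(at_z("wrist",p,zz,s)) for p in px]); r=q[q[:,1]<-.062]; print("catch",zz,len(px),np.percentile(r,[0.5,99.5],0).tolist(), np.ptp(r[:,0]))
E
```

```text
catch 0.158 2464 [[-0.0510085, -0.0858], [0.0224, -0.0622]] 0.0737Traceback (most recent call last):
  File "<stdin>", line 9, in <module>
  File "h.py", line 15, in at_z
    o,d=ray(n,px,s); return (o+d*(z-o[2])/d[2])
        ~~~^^^^^^^^
  File "h.py", line 7, in ray
    c,f=cam(n); u=np.array([px[0]-c["cx"],px[1]-c["cy"]])
        ~~~^^^
  File "h.py", line 5, in cam
    c=manip.get_calibration(n); return c, 192/np.tan(np.radians(c["fov_y"]/2))
ValueError: time passes only in moves, steps and waits
```

```bash
python3 - <<'E'
import h; from h import *
C=cam("wrist"); h.cam=lambda n:C
c=np.cos(-.225);s_=np.sin(-.225);o=np.array([.6005,.0532])
loc=lambda p:np.array([[c,s_],[-s_,c]])@(p[:2]-o)
D={"w1":([.5775,.1924,.331],[.2103,.9776,-1e-4,-5e-4]),"w5":([.5554,.191,.2815],[.109,.994,-6e-4,-1e-3]),"w10":([.5675,.0887,.3177],[.1058,.9944,.0013,-.0007]),"w11":([.5811,-.0329,.2839],[.1098,.9939,.0006,-.0042])}
for k,(p,r) in D.items():
  s=dict(tcp_pos=np.array(p),tool_rot=np.array(r)); hsv=cv2.cvtColor(cv2.imread(f"pics/{k}.png"),cv2.COLOR_BGR2HSV)
  px=np.argwhere(((hsv[...,0]<6)|(hsv[...,0]>175))&(hsv[...,1]>170)&(hsv[...,2]>60))[:,::-1]
  for zz in(.158,.149):
    q=np.array([loc(at_z("wrist",p,zz,s)) for p in px]); q=q[(abs(q[:,0])<.08)&(q[:,1]<-.063)&(q[:,1]>-.1)]; print(k,zz,len(q),np.percentile(q,[.5,99.5],0).round(4).tolist(),np.ptp(q[:,0]).round(4))
E
```

```text
w1 0.158 751 [[-0.0521, -0.0848], [0.0221, -0.0631]] 0.0755
w1 0.149 920 [[-0.05, -0.0913], [0.0261, -0.0634]] 0.0776
w5 0.158 903 [[-0.0529, -0.0847], [0.0219, -0.0631]] 0.0758
w5 0.149 1137 [[-0.0497, -0.0917], [0.0276, -0.0636]] 0.0784
w10 0.158 1160 [[-0.0517, -0.0841], [0.0219, -0.0631]] 0.0739
w10 0.149 1303 [[-0.0499, -0.0874], [0.0258, -0.0631]] 0.0761
w11 0.158 1938 [[-0.0512, -0.0859], [0.0215, -0.0631]] 0.0738
w11 0.149 1869 [[-0.0506, -0.0858], [0.0245, -0.0631]] 0.0763
```

```bash
python3 -c "
from station import manip
print(manip.sign_off())"
```

```text
the job is handed in; nothing more can be done
None
```

I handed the job in: the left half is shut on its stop, the bolt is home (knob measured within 1 mm of its home position), the catch has sprung back up behind it, and the hand is clear. While I was lifting away, the pushing finger slid onto the side of the knob and leaned on it with about 15 N until I eased it off; the closing look showed the bolt still home.

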